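Open the child-resistant reagent bottle

TASK

Open the amber reagent bottle clamped in the holder: press its white child-resistant cap down and keep it down while you turn it anticlockwise (seen from above) past its ratchet until it unlocks, then lift the cap off. Put the cap down the right way up inside the empty petri dish and let go, without shoving the dish or disturbing the other bottles.

Things in the scene. Friction and masses are not known exactly. Their poses are not given: they have to be found in the camera images.
- reagent_bottle: Amber bottle, 64 mm in diameter, clamped in a 110 x 110 x 12 mm dark steel holder plate fixed to the bench (immovable). Origin: centre of the plate's underside; z up on the bottle's axis. The neck, 36 mm in diameter, runs from z = 95 mm to its rim at 130.5 mm; two lugs on it along +-x hold the cap. A red mark is on its -x side. Yaw varies.
- bottle_cap: Loose white ribbed cap, a cylinder 58 mm in outer diameter, 38 mm tall, hollow below, about 60 g; can be gripped across its diameter at any yaw. Origin: centre of its open lower edge; z up out of its closed top. Locked, its origin is on the bottle's axis 104 mm above the bench and its x is along the bottle's x within a few degrees (red rib above the red mark).
- seal_disc (a joint): Sprung white disc (27 mm in diameter) in the bottle's mouth on which the cap sits: 0 with the cap up or off, in m, growing to 0.0075 as the cap is pressed fully down.
- petri_dish: Loose empty clear round dish, 90 mm in diameter, rim 14 mm high, 120 g. Origin: centre of its underside; z up. Its inner floor is flat at z = 6 mm and its clear inner diameter about 73 mm. It stands on the bench on the robot's left or right side of the bottle.
- amber_bottle: Loose small brown bottle with a black cap, 48 x 45 x 96 mm, a bystander standing on the bench on the other side of the reagent bottle from the dish. Origin: centre of its underside.
- wash_bottle: Loose white wash bottle with a red spout, 72 x 82 x 183 mm, a bystander standing behind the work. Origin: centre of its underside.
- cap_top (a point): Centre of the cap's closed top, 38 mm above its origin. Press: a sprung disc holds the cap up; 6 N start it moving down, 11 N reach the end of its 7.5 mm travel. Ratchet teeth 5 mm high block turning unless it is down by more than about 5 mm; let up half-way, it catches in a second pocket at about 37 degrees.
- neck_rim (a point): Centre of the bottle's mouth, 130.5 mm above the bench. Kept pressed down and turned anticlockwise seen from above (+ about z) by 65 to 82 degrees from locked (aim for 75; a solid stop follows at about 85), the cap is unlocked and lifts straight off; it is clear of the bottle once raised 40 mm. Clockwise it hits a stop.
Mind the look-alikes: they are no part of the job. What is meant by the bottle_cap is not blue, turquoise or yellow, and is the larger of those in its own colour.

How it is judged:
On the way, in this order (a step that is already met when the one before it is completed fails the run):
1. the cap is pressed down on the bottle past its ratchet teeth, not yet turned (value of joint seal_disc above 0.0045 m and horizontal distance between bottle_cap and reagent_bottle below 0.006 m and angle between the x axis of bottle_cap and the x axis of reagent_bottle, either way round below 0.6 rad), for 0.05 s.
2. the cap, still on the bottle, is turned to where it unlocks (angle between the x axis of bottle_cap and the x axis of reagent_bottle, either way round above 1.08 rad and z of bottle_cap in the frame of reagent_bottle below 0.107 m and horizontal distance between bottle_cap and reagent_bottle below 0.006 m), for 0.05 s.
At the end, for the whole second after the job is handed in: The cap rests flat, right way up (within 7 degrees) on the floor of the petri dish, its centre within 15 mm of the dish's centre (inside the rim), at rest; the dish stands flat within 50 mm of where it was; the small brown bottle and the wash bottle stand upright within 40 mm of where they were (horizontal distance between bottle_cap and petri_dish below 0.015 m and z of bottle_cap in the frame of petri_dish between 0.003 and 0.0095 m and angle between bottle_cap's own z axis and vertical below 0.12 rad and linear speed of bottle_cap below 0.01 m/s and angle between petri_dish's own z axis and vertical below 0.06 rad and distance of petri_dish from where it was at the start of the episode below 0.05 m and distance of each of amber_bottle, wash_bottle from where it was at the start of the episode below 0.04 m and angle between each of amber_bottle, wash_bottle's own z axis and vertical below 0.1 rad); the robot touches nothing.
It fails at once if the petri dish is shoved more than 50 mm (distance of petri_dish from where it was at the start of the episode above 0.05 m).
It fails at once if the small brown bottle is moved or knocked over (distance of amber_bottle from where it was at the start of the episode above 0.04 m or angle between amber_bottle's own z axis and vertical above 0.4 rad).
It fails at once if the wash bottle is moved or knocked over (distance of wash_bottle from where it was at the start of the episode above 0.04 m or angle between wash_bottle's own z axis and vertical above 0.4 rad).
It also fails if it takes over 48 s, if anything falls off the work surface, if the arm or the gripper's body presses on something with over 40 N, if the wrist force passes 120 N, or if a joint passes its speed limit or range.

ROBOT

A 6-joint arm with a two-finger parallel gripper is mounted at the origin on a cart in front of the work surface, level with it; the furniture and walls round the work are solid. World frame = base frame: x ahead of the robot, y to its left, z up, the work surface at z = 0. Lengths are in m, angles in rad, forces in N, time in s.
With the tool pointing down it reaches from about 0.25 to 0.725 m from the base axis. Payload 4 kg.
Tool frame: the origin (TCP) lies between the finger pads; the fingertips stand 8 mm ahead of it and the grasp point (between the pads) lies 11 mm behind it (manip.tip_extent is the distance from the TCP to the fingertips, in m); z points along the fingers, y is the line along which they close (so a half turn about z gives the same grasp; the last joint's range is limited). The gripper opens to 85 mm and grips with 20 to 120 N. Pads are 22 mm wide; open, the fingers measure 114 mm over their backs; the gripper's body (76 mm by 85 mm) begins 54 mm behind the grasp point. The pads swing forward as they close: fully open they stand 13 mm farther back than shut.
Start: joints at [1.282, 0.241, 0.005, 1.335, 0, 1.571], TCP at [0.142, 0.479, 0.239] pointing down, gripper open.
Joint ranges: [-2.72, 2.72], [-1.05, 1.87], [-1.09, 1.28], [-1.99, 2.15], [-1.42, 1.44], [-3.14, 3.14]. Speed limits (rad/s): [2.79, 2.79, 3.14, 3.14, 3.14, 3.14].

INTERFACE

Orientations are given as a unit quaternion [x, y, z, w].
In Python, from workcell import manip gives the robot as it stands.
- The arm moves only by the tool servo_tool, never from a script. Its argument "rows" is a list of rows, each an object of numbers: "tx", "ty", "tz": the shift along the world's x, y, z scaled (see below); "ax", "ay", "az": the turn, a rotation vector about the world's x, y, z scaled (see below); "fingers": the opening, from -1 (shut) to 1 (fully open). A call has 1 to 12 rows; each row shifts and turns the commanded pose from where the row before left it; what a row does not reach is not made up. The controller multiplies each number of a shift by 25 mm and each number of a turn by pi rad. A row lasts 1/8 s, in which the tool goes at most 62.5 mm and 10.7 degrees, less where a joint would pass 70% of its speed; a pose out of reach is approached as far as the arm can. A call with a number of a shift or a turn outside -1 to 1 is refused whole. A call with a gripper value outside its range is refused whole. The fingers move at their own pace and stop on an object; the grip force is fixed at half the most. Time passes only in rows, so rows that do not move let the fingers close. It gives the time, the measured TCP pose, the force, the opening and the grip force at its end, in the units of the state.
- manip.state(): the state, without advancing time (a new reading comes with each control period).
- manip.read_camera(name): name is "scene" or "side" or "wrist"; returns the picture (480x640x3 uint8, red, green, blue); there is no depth.
- manip.camera_model(name): a dict with "mtx" (3x3 intrinsics, pixels), "rvec" (rotation vector, rad) and "tvec" (3), from world to camera coordinates, as OpenCV has them. Camera axes: x right, y down, z forward; pixel columns grow to the right and rows downward; lengths in m; the calibration is good to about 2 mm. A picture is of the moment at which its call begins: read the wrist's pose just before it. camera_model takes no time and is no camera call; for the wrist camera it gives the pose at the moment of the call.
- manip.sign_off(): hands the job in; it is judged then, once.
Trained networks look in the newest picture that a camera, given by its name, has taken for a name from the list of things; names that differ only in an ending like _2 or _b are one class to them, and where a whole thing is asked for, a point or a joint stands for the part that bears it (a point fixed in the world has none). Each returns a list of dicts, best first, with "p" (0 to 1); they miss things now and then, are a little off and sometimes report something else, mostly with a low value. They report only what shows in the picture. A call takes as long as a camera call. They do not tell look-alikes from the thing itself.
- manip.spot_in(camera, query): "position" ([column, row] as shares, 0 to 1, of the picture: columns of its width, rows of its height, amid what is visible of it).
The state is a dict: "t": time; "qpos": joint angles; "qvel": joint speeds; "joint_torque": joint torques, N m; "tcp_pos": TCP position; "eef_rot": TCP orientation; "contact_force": force on the tool from outside, world axes, zero at the start; "moment": the same for the moment, N m; "finger_gap": finger opening in m; "grip_force": force on a finger pad.
Only numpy, scipy, OpenCV 4.12 (cv2) and the standard library are available. Lean on these libraries where they do the work, as an engineer would, in place of code of your own. Each camera call takes 0.05 s, during which the arm holds its last target. There are 200 camera calls.

## Working session

There is one attempt and no reset: what is moved stays moved. The work goes in short steps, Python scripts to look and compute and a tool call to move; the robot and the scene stay as the last step left them, time stands still between calls to the robot, and variables do not carry over. Pictures are saved under pics/ and viewed, at most 10 in all, crops included, and the job is handed in when it is done.

Besides the shell and the picture viewer there is one more tool, called after "Call:" as name(argument=value, ...), one argument or row to a line, values as JSON. servo_tool: Moves the arm, as the interface text tells. Its arguments: {"type":"object","properties":{"rows":{"type":"array"}},"required":["rows"]}

```bash
mkdir -p pics
cat > h.py <<'E'
import numpy as np, cv2
from workcell import manip
def ray(m,px,z):
    R=cv2.Rodrigues(np.array(m["rvec"],float))[0];t=np.array(m["tvec"],float).ravel()
    d=R.T@np.linalg.inv(np.array(m["mtx"]))@np.array([px[0],px[1],1.]);c=-R.T@t
    return c+d*(z-c[2])/d[2]
def proj(m,p):
    return cv2.projectPoints(np.array(p,float).reshape(-1,3),np.array(m["rvec"],float),np.array(m["tvec"],float),np.array(m["mtx"]),None)[0].reshape(-1,2)
def snap(n,f):
    m=manip.camera_model(n);im=manip.read_camera(n);cv2.imwrite(f,im[:,:,::-1]);return m,im
E
python3 - <<'E'
from h import *
print({k:np.round(v,3).tolist() for k,v in manip.state().items()})
Z={"bottle_cap":.123,"reagent_bottle":.06,"petri_dish":.007,"amber_bottle":.05,"wash_bottle":.09}
for n in("scene","side","wrist"):
    m,im=snap(n,f"pics/{n}0.png")
    for q,z in Z.items():
        for r in manip.spot_in(n,q)[:3]:
            px=np.array(r["position"])*[640,480];print(n,q,round(r["p"],2),px.round(),ray(m,px,z).round(3))
a=cv2.imread("pics/scene0.png");b=cv2.imread("pics/side0.png")
E
```

```text
{'t': 0.0, 'qpos': [1.282, 0.241, 0.004, 1.335, 0.0, 1.571], 'qvel': [-0.001, -0.0, 0.0, -0.001, 0.0, 0.001], 'joint_torque': [-0.001, -37.232, 25.241, 0.017, -0.0, -0.0], 'tcp_pos': [0.142, 0.479, 0.238], 'eef_rot': [0.144, 0.99, -0.001, -0.0], 'contact_force': [-0.514, 0.588, -1.445], 'moment': [0.045, -0.001, -0.043], 'grip_force': 0.0, 'finger_gap': 0.085}
scene bottle_cap 0.97 [329. 311.] [ 0.42  -0.161  0.123]
scene bottle_cap 0.82 [211. 271.] [0.32  0.047 0.123]
scene bottle_cap 0.79 [377. 315.] [ 0.475 -0.211  0.123]
scene reagent_bottle 0.57 [274. 289.] [0.429 0.025 0.06 ]
scene petri_dish 0.69 [238. 246.] [0.491 0.301 0.007]
scene petri_dish 0.49 [274. 241.] [0.572 0.278 0.007]
scene amber_bottle 0.85 [362. 348.] [ 0.464 -0.191  0.05 ]
scene wash_bottle 0.89 [372. 231.] [0.69  0.064 0.09 ]
side bottle_cap 0.9 [316. 239.] [0.508 0.107 0.123]
side bottle_cap 0.66 [382. 335.] [0.363 0.346 0.123]
side bottle_cap 0.63 [352. 236.] [0.451 0.078 0.123]
side reagent_bottle 0.74 [350. 289.] [0.439 0.149 0.06 ]
side petri_dish 0.86 [300. 366.] [0.482 0.29  0.007]
side amber_bottle 0.6 [368. 218.] [ 0.463 -0.195  0.05 ]
side amber_bottle 0.47 [346. 290.] [0.448 0.137 0.05 ]
side wash_bottle 0.56 [208. 257.] [0.69  0.153 0.09 ]
```

View pics/scene0.png

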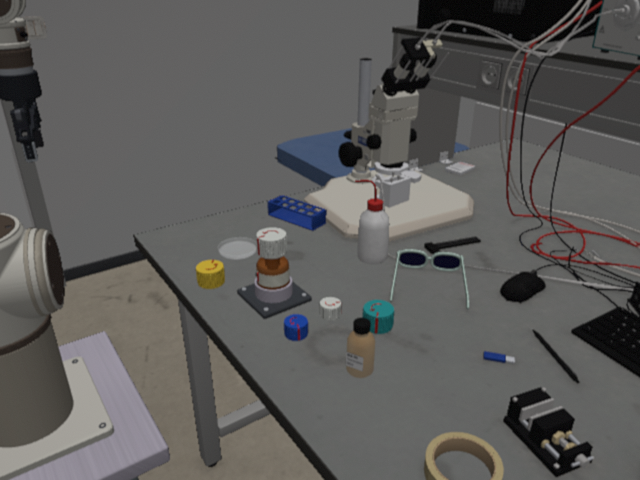

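View pics/side0.png

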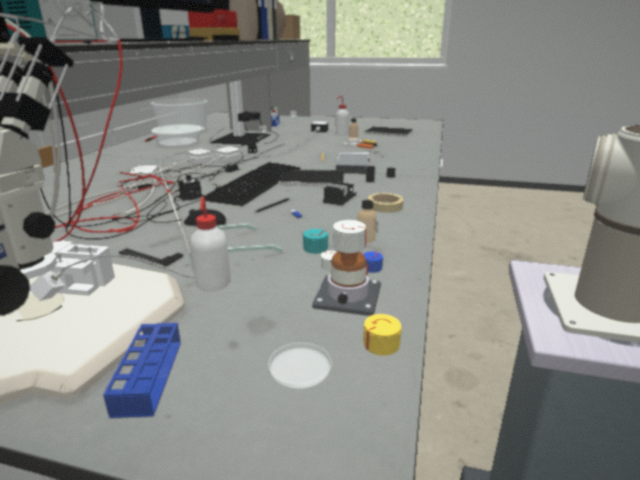

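The white cap is on the clamped bottle at scene (271,242) and side (349,236). The dish is at scene (238,247) and side (300,366), on the robot's left. The yellow, blue, teal and small white caps are look-alikes.

Run:
```python
from h import *
s=manip.camera_model("scene");d=manip.camera_model("side");w=manip.camera_model("wrist")
for n,a,b,z in(("captop",(271,234),(349,227),.142),("capmid",(271,243),(349,237),.123),("plate",(274,294),(347,294),.012),("dish",(238,247),(300,366),.010),("amber",(360,350),(368,222),.05)):
    print(n,ray(s,a,z).round(3),ray(d,b,z).round(3))
R=cv2.Rodrigues(np.array(w["rvec"]))[0];print("cam",(-R.T@np.array(w["tvec"]).ravel()).round(3),R[2].round(2),np.array(w["mtx"])[0,0])
sc=cv2.imread("pics/scene0.png")[215:325,205:320];si=cv2.imread("pics/side0.png")[205:325,290:410]
cv2.imwrite("pics/crop.png",np.hstack([cv2.resize(sc,(400,400)),cv2.resize(si,(400,400))]))
```

```text
captop [0.457 0.079 0.142] [0.455 0.083 0.142]
capmid [0.457 0.08  0.123] [0.455 0.083 0.123]
plate [0.455 0.074 0.012] [0.455 0.088 0.012]
dish [0.487 0.293 0.01 ] [0.481 0.294 0.01 ]
amber [ 0.46  -0.192  0.05 ] [ 0.46  -0.171  0.05 ]
cam [0.072 0.499 0.374] [ 0.27 -0.08 -0.96] 415.0112296686315
```

View pics/crop.png

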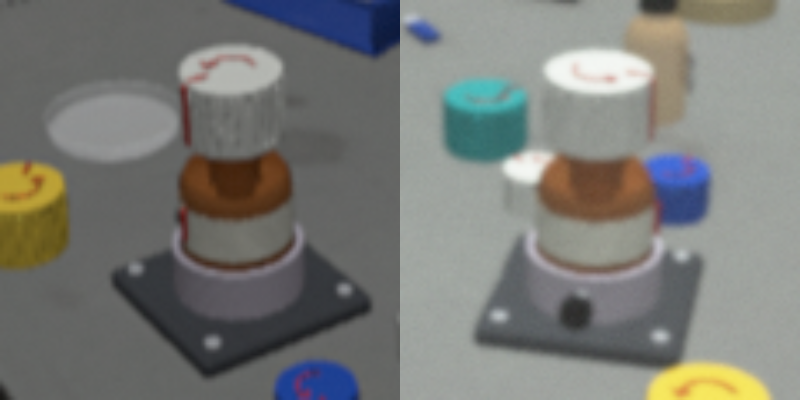

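The red rib and red mark are on the robot's side (-x), so the bottle's yaw is small. Cap axis is about (0.456, 0.081), and the heights agree. I'll move above it now.

Call:
servo_tool(
  rows=[
    {"tx": 0.78,"ty": -1,"fingers": 1},
    {"tx": 0.78,"ty": -1,"fingers": 1},
    {"tx": 0.78,"ty": -1,"fingers": 1},
    {"tx": 0.78,"ty": -1,"fingers": 1},
    {"tx": 0.78,"ty": -1,"fingers": 1},
    {"tx": 0.78,"ty": -1,"fingers": 1},
    {"tx": 0.78,"ty": -1,"fingers": 1},
    {"tx": 0.78,"ty": -1,"fingers": 1},
  ],
)

```text
validation failed for argument at $.ro...
```

Call:
servo_tool(
  rows=[
    {"tx": 0.78,"ty": -1,"fingers": 1},
    {"tx": 0.78,"ty": -1,"fingers": 1},
    {"tx": 0.78,"ty": -1,"fingers": 1},
    {"tx": 0.78,"ty": -1,"fingers": 1},
    {"tx": 0.78,"ty": -1,"fingers": 1},
    {"tx": 0.78,"ty": -1,"fingers": 1},
    {"tx": 0.78,"ty": -1,"fingers": 1},
    {"tx": 0.78,"ty": -0.92,"fingers": 1},
    {"fingers": 1},
    {"fingers": 1},
  ],
)

```text
validation failed for argument at $.ro...
```

Run:
```python
from h import *
s=manip.state();print({k:np.round(s[k],3).tolist() for k in("t","qpos","tcp_pos","eef_rot","contact_force")})
m,im=snap("wrist","pics/w1.png")
for q,z in(("bottle_cap",.13),("petri_dish",.007)):
    for r in manip.spot_in("wrist",q)[:3]:
        px=np.array(r["position"])*[640,480];print(q,round(r["p"],2),px.round(),ray(m,px,z).round(3))
d=manip.camera_model("side")
c=[ray(d,p,.012) for p in((314,306),(374.6,312.4),(380.6,282))];v=c[1]-c[0];u=c[2]-c[1]
print(np.round(c,3),np.degrees(np.arctan2(v[1],v[0])),np.degrees(np.arctan2(u[1],u[0])))
```

```text
{'t': 0.9, 'qpos': [1.282, 0.241, 0.005, 1.335, -0.0, 1.571], 'tcp_pos': [0.142, 0.479, 0.239], 'eef_rot': [0.144, 0.99, 0.0, 0.0], 'contact_force': [-0.411, -0.314, -0.535]}
[[0.502 0.142 0.012]
 [0.398 0.135 0.012]
 [0.402 0.029 0.012]] -176.14515013288536 -87.69985731892788
```

View pics/w1.png

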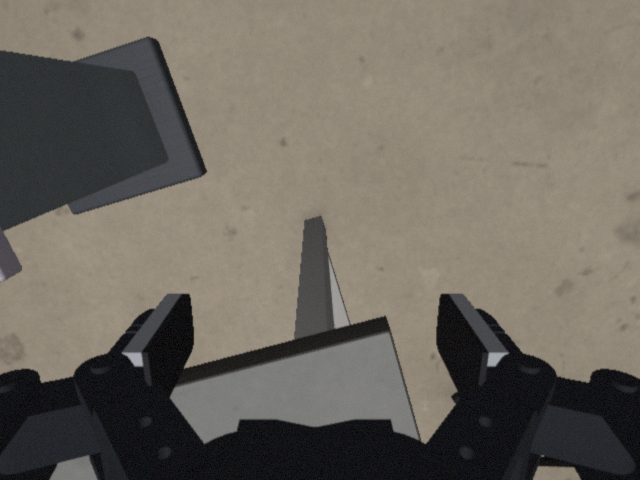

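The picture shows only floor and cart, because the move was refused. The rows probably need every field, so I'll send a single full row to test that.

Call:
servo_tool(
  rows=[
    {"tx": 0.78,"ty": -1,"tz": 0,"ax": 0,"ay": 0,"az": 0,"fingers": 1},
  ],
)

```text
t: 1.18
tcp_pos: [0.1615, 0.4552, 0.2391]
eef_rot: [0.143, 0.99, 0.0, -0.0]
contact_force: [0.7, -1.2, 0.3]
finger_gap: 0.0853
grip_force: 0.0
```

Call:
servo_tool(
  rows=[
    {"tx": 0.78,"ty": -1,"tz": 0,"ax": 0,"ay": 0,"az": 0,"fingers": 1},
    {"tx": 0.78,"ty": -1,"tz": 0,"ax": 0,"ay": 0,"az": 0,"fingers": 1},
    {"tx": 0.78,"ty": -1,"tz": 0,"ax": 0,"ay": 0,"az": 0,"fingers": 1},
    {"tx": 0.78,"ty": -1,"tz": 0,"ax": 0,"ay": 0,"az": 0,"fingers": 1},
    {"tx": 0.78,"ty": -1,"tz": 0,"ax": 0,"ay": 0,"az": 0,"fingers": 1},
    {"tx": 0.78,"ty": -1,"tz": 0,"ax": 0,"ay": 0,"az": 0,"fingers": 1},
    {"tx": 0.78,"ty": -1,"tz": 0,"ax": 0,"ay": 0,"az": 0,"fingers": 1},
    {"tx": 0.78,"ty": -1,"tz": 0,"ax": 0,"ay": 0,"az": 0,"fingers": 1},
  ],
)

```text
t: 2.17
tcp_pos: [0.3185, 0.2535, 0.2395]
eef_rot: [0.144, 0.99, 0.0, 0.0]
contact_force: [0.4, 0.4, 0.4]
finger_gap: 0.0854
grip_force: 0.0
```

Call:
servo_tool(
  rows=[
    {"tx": 0.78,"ty": -1,"tz": 0,"ax": 0,"ay": 0,"az": 0,"fingers": 1},
    {"tx": 0.78,"ty": -1,"tz": 0,"ax": 0,"ay": 0,"az": 0,"fingers": 1},
    {"tx": 0.78,"ty": -1,"tz": 0,"ax": 0,"ay": 0,"az": 0,"fingers": 1},
    {"tx": 0.78,"ty": -1,"tz": 0,"ax": 0,"ay": 0,"az": 0,"fingers": 1},
    {"tx": 0.78,"ty": -1,"tz": 0,"ax": 0,"ay": 0,"az": 0,"fingers": 1},
    {"tx": 0.78,"ty": -1,"tz": 0,"ax": 0,"ay": 0,"az": 0,"fingers": 1},
    {"tx": 0.85,"ty": -0.92,"tz": 0,"ax": 0,"ay": 0,"az": 0,"fingers": 1},
    {"tx": 0,"ty": 0,"tz": 0,"ax": 0,"ay": 0,"az": 0,"fingers": 1},
  ],
)

```text
t: 3.18
tcp_pos: [0.4572, 0.0801, 0.2392]
eef_rot: [0.145, 0.989, -0.0, 0.0]
contact_force: [-0.4, 0.2, -0.0]
finger_gap: 0.0856
grip_force: 0.0
```

Run:
```python
from h import *
s=manip.state();print({k:np.round(s[k],3).tolist() for k in("t","qpos","tcp_pos","eef_rot","contact_force")})
m,im=snap("wrist","pics/w2.png")
for q,z in(("bottle_cap",.142),):
    for r in manip.spot_in("wrist",q)[:3]:
        px=np.array(r["position"])*[640,480];print(q,round(r["p"],2),px.round(),ray(m,px,z).round(3))
```

```text
{'t': 3.175, 'qpos': [0.173, 0.17, -0.085, 1.316, -0.0, 0.465], 'tcp_pos': [0.457, 0.08, 0.239], 'eef_rot': [0.145, 0.989, -0.0, 0.0], 'contact_force': [-0.433, 0.196, -0.037]}
bottle_cap 0.98 [434.  46.] [0.379 0.167 0.142]
bottle_cap 0.79 [309. 221.] [0.451 0.077 0.142]
bottle_cap 0.77 [194. 349.] [ 0.512 -0.018  0.142]
```

View pics/w2.png

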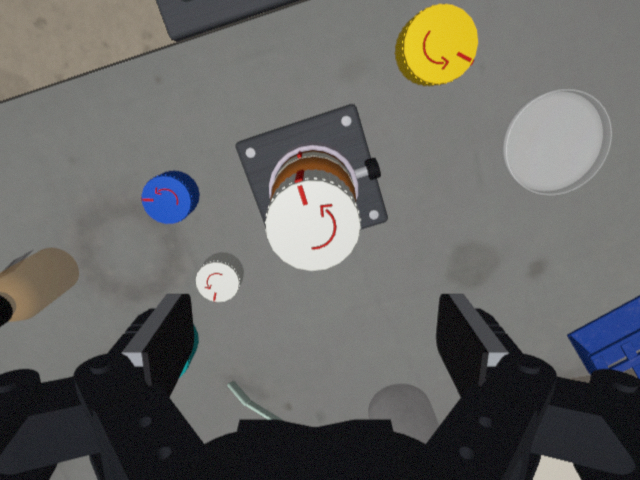

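The cap top is a white disc centred near (313,225), with its rib toward the robot. The dish rim is centred near (557,142). The bottle, plate and look-alikes are as expected.

Run:
```python
from h import *
m=manip.camera_model("wrist");im=cv2.imread("pics/w2.png")
hsv=cv2.cvtColor(im,cv2.COLOR_BGR2HSV);k=((hsv[...,2]>215)&(hsv[...,1]<25)).astype(np.uint8)
k=cv2.morphologyEx(k,cv2.MORPH_CLOSE,np.ones((9,9)))
n,l,st,c=cv2.connectedComponentsWithStats(k)
for i in range(1,n):
    if st[i,4]>800:
        (e,ax,an)=cv2.fitEllipse(np.argwhere(cv2.morphologyEx((l==i).astype(np.uint8),cv2.MORPH_GRADIENT,np.ones((3,3))))[:,::-1].astype(np.float32))
        print(st[i],e,ax,ray(m,e,.142).round(4))
print(ray(m,(313,225),.142).round(4),"diam",np.linalg.norm(ray(m,(265,225),.142)-ray(m,(361,225),.142)))
print("dish",ray(m,(557,142),.014).round(3),ray(m,(555,143),.006).round(3))
a=ray(m,(306,205),.142)-ray(m,(313,225),.142);print("rib yaw",np.degrees(np.arctan2(a[1],a[0])))
```

```text
[ 266  182   93   88 6400] (312.31329345703125, 225.19705200195312) (88.22064971923828, 92.55368041992188) [0.4526 0.0796 0.142 ]
[ 197  263   41   38 1216] (217.02435302734375, 281.75079345703125) (37.150821685791016, 42.06582260131836) [0.4705 0.0138 0.142 ]
[0.4526 0.08   0.142 ] diam 0.05602038297101172
dish [0.478 0.29  0.014] [0.48  0.292 0.006]
rib yaw -178.04423875439332
```

Fused cap centre is about (0.454, 0.080) and the dish is about (0.482, 0.292). I'll descend to TCP z of about 0.126 and grip.

Call:
servo_tool(
  rows=[
    {"tx": -0.12,"ty": 0,"tz": -1,"ax": 0,"ay": 0,"az": 0,"fingers": 1},
    {"tx": 0,"ty": 0,"tz": -1,"ax": 0,"ay": 0,"az": 0,"fingers": 1},
    {"tx": 0,"ty": 0,"tz": -1,"ax": 0,"ay": 0,"az": 0,"fingers": 1},
    {"tx": 0,"ty": 0,"tz": -1,"ax": 0,"ay": 0,"az": 0,"fingers": 1},
    {"tx": 0,"ty": 0,"tz": -0.52,"ax": 0,"ay": 0,"az": 0,"fingers": 1},
    {"tx": 0,"ty": 0,"tz": 0,"ax": 0,"ay": 0,"az": 0,"fingers": 1},
  ],
)

```text
t: 4.03
tcp_pos: [0.4522, 0.0817, 0.1258]
eef_rot: [0.143, 0.99, -0.0, -0.001]
contact_force: [0.3, -0.3, 0.1]
finger_gap: 0.0852
grip_force: 0.0
```

Call:
servo_tool(
  rows=[
    {"tx": 0,"ty": 0,"tz": 0,"ax": 0,"ay": 0,"az": 0,"fingers": -1},
    {"tx": 0,"ty": 0,"tz": 0,"ax": 0,"ay": 0,"az": 0,"fingers": -1},
    {"tx": 0,"ty": 0,"tz": 0,"ax": 0,"ay": 0,"az": 0,"fingers": -1},
    {"tx": 0,"ty": 0,"tz": 0,"ax": 0,"ay": 0,"az": 0,"fingers": -1},
    {"tx": 0,"ty": 0,"tz": 0,"ax": 0,"ay": 0,"az": 0,"fingers": -1},
    {"tx": 0,"ty": 0,"tz": 0,"ax": 0,"ay": 0,"az": 0,"fingers": -1},
  ],
)

```text
t: 4.78
tcp_pos: [0.4539, 0.0808, 0.1275]
eef_rot: [0.144, 0.99, -0.0, 0.001]
contact_force: [-1.9, -1.9, 7.1]
finger_gap: 0.0532
grip_force: 62.1
```

Gap 53 mm where 58 was expected, so I'll check the grip.

Run:
```python
from h import *
m,im=snap("wrist","pics/w3.png")
s=manip.state();print(s["t"],s["tcp_pos"],s["contact_force"],s["finger_gap"])
a=manip.read_camera("side")[170:310,270:430,::-1]
cv2.imwrite("pics/g.png",np.hstack([im[:,:,::-1][::1,60:580][0:480],cv2.resize(a,(280,480))]))
```

```text
4.825 [0.45386356 0.08080772 0.12744945] [-1.31310499 -2.50423587  6.180343  ] 0.05374553054313766
```

View pics/g.png

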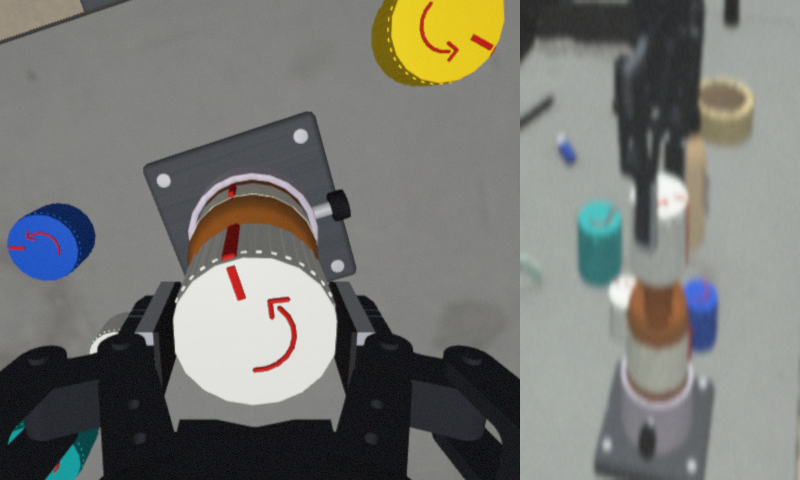

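The cap sits between the pads. Now I'll press.

Call:
servo_tool(
  rows=[
    {"tx": 0,"ty": 0,"tz": -0.16,"ax": 0,"ay": 0,"az": 0,"fingers": -1},
    {"tx": 0,"ty": 0,"tz": -0.16,"ax": 0,"ay": 0,"az": 0,"fingers": -1},
    {"tx": 0,"ty": 0,"tz": 0,"ax": 0,"ay": 0,"az": 0,"fingers": -1},
  ],
)

```text
t: 5.25
tcp_pos: [0.4539, 0.0808, 0.1206]
eef_rot: [0.144, 0.99, -0.0, 0.001]
contact_force: [-3.6, -3.1, 14.9]
finger_gap: 0.0535
grip_force: 63.0
```

Call:
servo_tool(
  rows=[
    {"tx": 0,"ty": 0,"tz": -0.1,"ax": 0,"ay": 0,"az": 0,"fingers": -1},
    {"tx": 0,"ty": 0,"tz": 0,"ax": 0,"ay": 0,"az": 0,"fingers": -1},
  ],
)

```text
t: 5.5
tcp_pos: [0.454, 0.0809, 0.1205]
eef_rot: [0.144, 0.99, 0.0, 0.002]
contact_force: [-10.6, -4.1, 32.0]
finger_gap: 0.0534
grip_force: 65.2
```

Bottomed out. I'll ease off slightly and turn anticlockwise.

Call:
servo_tool(
  rows=[
    {"tx": -0.04,"ty": 0,"tz": 0.04,"ax": 0,"ay": 0,"az": 0,"fingers": -1},
    {"tx": 0,"ty": 0,"tz": 0,"ax": 0,"ay": 0,"az": 0.035,"fingers": -1},
    {"tx": 0,"ty": 0,"tz": 0,"ax": 0,"ay": 0,"az": 0.035,"fingers": -1},
    {"tx": 0,"ty": 0,"tz": 0,"ax": 0,"ay": 0,"az": 0.035,"fingers": -1},
  ],
)

```text
t: 6.0
tcp_pos: [0.4536, 0.0803, 0.1205]
eef_rot: [-0.021, 1.0, -0.001, 0.003]
contact_force: [-6.2, -5.5, 24.1]
finger_gap: 0.0537
grip_force: 64.2
```

Run:
```python
from h import *
s=manip.state();print({k:np.round(s[k],3).tolist() for k in("t","qpos","tcp_pos","eef_rot","contact_force","moment","finger_gap")})
```

```text
{'t': 6.0, 'qpos': [0.177, 0.252, -0.308, 1.006, -0.002, 0.134], 'tcp_pos': [0.454, 0.08, 0.121], 'eef_rot': [-0.021, 1.0, -0.001, 0.003], 'contact_force': [-6.158, -5.503, 24.065], 'moment': [-1.039, 1.386, -0.28], 'finger_gap': 0.054}
```

Call:
servo_tool(
  rows=[
    {"tx": 0,"ty": 0,"tz": 0,"ax": 0,"ay": 0,"az": 0.035,"fingers": -1},
    {"tx": 0,"ty": 0,"tz": 0,"ax": 0,"ay": 0,"az": 0.035,"fingers": -1},
    {"tx": 0,"ty": 0,"tz": 0,"ax": 0,"ay": 0,"az": 0.035,"fingers": -1},
    {"tx": 0,"ty": 0,"tz": 0,"ax": 0,"ay": 0,"az": 0.035,"fingers": -1},
    {"tx": 0,"ty": 0,"tz": 0,"ax": 0,"ay": 0,"az": 0.035,"fingers": -1},
    {"tx": 0,"ty": 0,"tz": 0,"ax": 0,"ay": 0,"az": 0.035,"fingers": -1},
    {"tx": 0,"ty": 0,"tz": 0,"ax": 0,"ay": 0,"az": 0.035,"fingers": -1},
    {"tx": 0,"ty": 0,"tz": 0,"ax": 0,"ay": 0,"az": 0.035,"fingers": -1},
    {"tx": 0,"ty": 0,"tz": 0,"ax": 0,"ay": 0,"az": 0.035,"fingers": -1},
    {"tx": 0,"ty": 0,"tz": 0,"ax": 0,"ay": 0,"az": 0,"fingers": -1},
    {"tx": 0,"ty": 0,"tz": 0,"ax": 0,"ay": 0,"az": 0,"fingers": -1},
  ],
)

```text
t: 7.38
tcp_pos: [0.4548, 0.0789, 0.1207]
eef_rot: [-0.492, 0.871, -0.004, 0.002]
contact_force: [-2.8, -10.4, 20.7]
finger_gap: 0.0534
grip_force: 63.9
```

Run:
```python
from h import *
s=manip.state();print({k:np.round(s[k],3).tolist() for k in("t","qpos","tcp_pos","eef_rot","contact_force","moment","finger_gap")})
m,im=snap("wrist","pics/w4.png")
```

```text
{'t': 7.375, 'qpos': [0.176, 0.252, -0.307, 1.005, -0.006, -0.853], 'tcp_pos': [0.455, 0.079, 0.121], 'eef_rot': [-0.492, 0.871, -0.004, 0.002], 'contact_force': [-2.753, -10.392, 20.735], 'moment': [-2.055, 0.678, 0.231], 'finger_gap': 0.053}
```

View pics/w4.png

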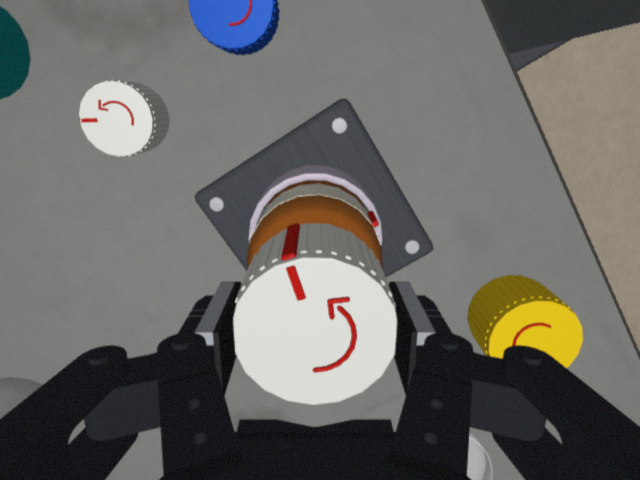

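The rib stayed fixed relative to the gripper while the bottle's red mark moved to (373,218), so the cap turned by about 75°. Lifting it now.

Call:
servo_tool(
  rows=[
    {"tx": 0,"ty": 0,"tz": 0.4,"ax": 0,"ay": 0,"az": 0,"fingers": -1},
    {"tx": 0,"ty": 0,"tz": 0.4,"ax": 0,"ay": 0,"az": 0,"fingers": -1},
    {"tx": 0,"ty": 0,"tz": 0.6,"ax": 0,"ay": 0,"az": 0,"fingers": -1},
  ],
)

```text
t: 7.8
tcp_pos: [0.4532, 0.0797, 0.1517]
eef_rot: [-0.492, 0.871, -0.002, 0.0]
contact_force: [1.1, 0.6, 0.0]
finger_gap: 0.0531
grip_force: 65.1
```

Call:
servo_tool(
  rows=[
    {"tx": 0,"ty": 0,"tz": 0.8,"ax": 0,"ay": 0,"az": 0,"fingers": -1},
    {"tx": 0,"ty": 0,"tz": 0.8,"ax": 0,"ay": 0,"az": 0,"fingers": -1},
    {"tx": 0,"ty": 0,"tz": 0.4,"ax": 0,"ay": 0,"az": 0,"fingers": -1},
    {"tx": 0,"ty": 0,"tz": 0,"ax": 0,"ay": 0,"az": 0,"fingers": -1},
  ],
)

```text
t: 8.3
tcp_pos: [0.4526, 0.0815, 0.2023]
eef_rot: [-0.493, 0.87, -0.0, 0.001]
contact_force: [0.1, -0.3, -1.5]
finger_gap: 0.0532
grip_force: 65.1
```

The cap is off. Moving over to the dish.

Call:
servo_tool(
  rows=[
    {"tx": 0.12,"ty": 0.94,"tz": 0,"ax": 0,"ay": 0,"az": 0,"fingers": -1},
    {"tx": 0.12,"ty": 0.94,"tz": 0,"ax": 0,"ay": 0,"az": 0,"fingers": -1},
    {"tx": 0.12,"ty": 0.94,"tz": 0,"ax": 0,"ay": 0,"az": 0,"fingers": -1},
    {"tx": 0.12,"ty": 0.94,"tz": 0,"ax": 0,"ay": 0,"az": 0,"fingers": -1},
    {"tx": 0.12,"ty": 0.94,"tz": 0,"ax": 0,"ay": 0,"az": 0,"fingers": -1},
    {"tx": 0.12,"ty": 0.94,"tz": 0,"ax": 0,"ay": 0,"az": 0,"fingers": -1},
    {"tx": 0.12,"ty": 0.94,"tz": -0.8,"ax": 0,"ay": 0,"az": 0,"fingers": -1},
    {"tx": 0.12,"ty": 0.94,"tz": -0.8,"ax": 0,"ay": 0,"az": 0,"fingers": -1},
    {"tx": 0.12,"ty": 0.94,"tz": -0.8,"ax": 0,"ay": 0,"az": 0,"fingers": -1},
    {"tx": 0,"ty": 0,"tz": -0.8,"ax": 0,"ay": 0,"az": 0,"fingers": -1},
    {"tx": 0,"ty": 0,"tz": 0,"ax": 0,"ay": 0,"az": 0,"fingers": -1},
  ],
)

```text
t: 9.68
tcp_pos: [0.477, 0.2919, 0.1188]
eef_rot: [-0.493, 0.87, -0.0, -0.003]
contact_force: [0.1, -0.1, -1.0]
finger_gap: 0.0536
grip_force: 65.1
```

Run:
```python
from h import *
s=manip.state();t=s["tcp_pos"];print(t.round(4) if hasattr(t,'round') else t)
im=[]
for n in("scene","side"):
    m=manip.camera_model(n);a=manip.read_camera(n)[:,:,::-1].copy()
    # predicted rims for dish centre (0.481,.292) and cap lower edge at TCP
    th=np.linspace(0,2*np.pi,60);c=lambda x,y,z,r:np.c_[x+r*np.cos(th),y+r*np.sin(th),0*th+z]
    u=proj(m,[[.481,.292,.01]])[0].astype(int);x0,y0=u[0]-50,u[1]-60
    k=4;b=cv2.resize(a[y0:y0+100,x0:x0+100],None,fx=k,fy=k,interpolation=cv2.INTER_CUBIC)
    for q,col in((c(.481,.292,.014,.045),(0,255,0)),(c(t[0],t[1],t[2]-.024,.029),(0,0,255))):
        cv2.polylines(b,[((proj(m,q)-[x0,y0]+.5)*k).astype(np.int32)],True,col,1)
    im.append(b)
cv2.imwrite("pics/hov.png",np.hstack(im))
snap("wrist","pics/w5.png")
```

```text
[0.477  0.2919 0.1188]
```

View pics/hov.png

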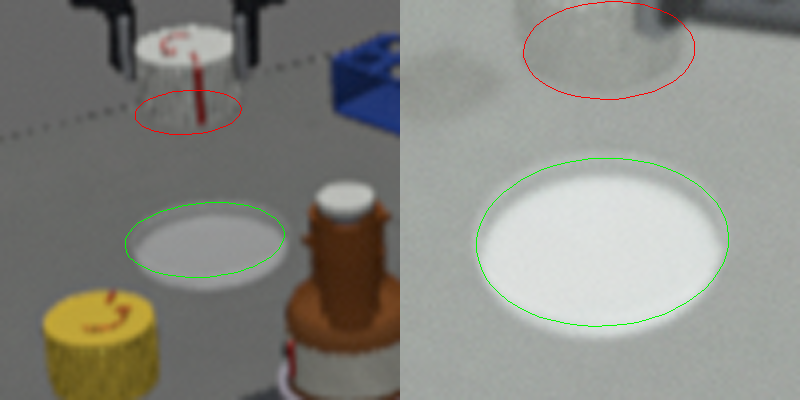

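View pics/w5.png

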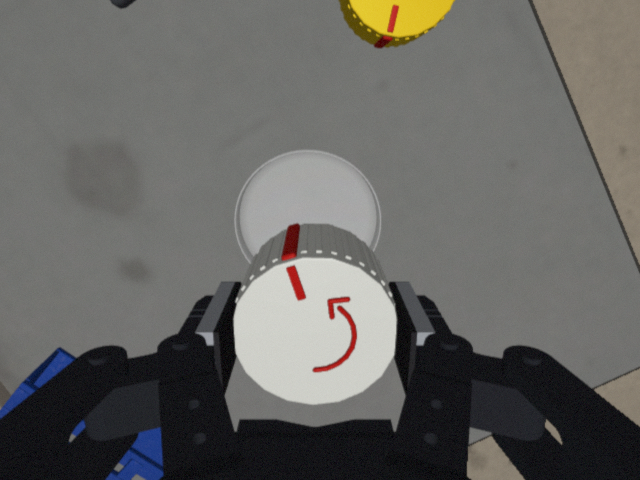

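The dish lies just ahead of the held cap. In the wrist view its rim spans columns 235–381 with its top at row 150, and the cap top centre is at (315,331). Now computing the offset.

Run:
```python
from h import *
from scipy.optimize import least_squares
for n,z,pts in(("scene",.004,[(135,250),(285,250),(207,289),(210,213)]),("side",.004,[(480-400,250),(725-400,250),(602-400,338),(602-400,177)])):
    m=manip.camera_model(n);u=proj(m,[[.481,.292,.01]])[0].astype(int)
    print(n,np.mean([ray(m,(p[0]/4+u[0]-50-.4,p[1]/4+u[1]-60-.4),z) for p in pts],0).round(4),[ray(m,(p[0]/4+u[0]-50,p[1]/4+u[1]-60),z)[:2].round(3).tolist() for p in pts])
m=manip.camera_model("wrist")
P=[(235,216),(381,218),(308,150),(245,250),(262,166),(356,168)]
Q=np.array([ray(m,p,.014)[:2] for p in P])
r=least_squares(lambda v:np.hypot(*(Q-v[:2]).T)-v[2],[.48,.29,.045]);print("wrist dish",r.x.round(4),r.fun.round(4))
t=np.array(manip.state()["tcp_pos"]);print("cap",ray(m,(315.5,331),t[2]+.014).round(4),"tcp",t.round(4))
```

```text
scene [0.4847 0.2951 0.004 ] [[0.449, 0.317], [0.521, 0.268], [0.463, 0.253], [0.506, 0.334]]
side [0.4825 0.2883 0.004 ] [[0.525, 0.3], [0.439, 0.277], [0.469, 0.331], [0.494, 0.249]]
wrist dish [0.4816 0.2891 0.044 ] [ 0.0007  0.0003 -0.0001 -0.0006 -0.0001 -0.0003]
cap [0.4785 0.2919 0.1362] tcp [0.4793 0.2927 0.1222]
```

Call:
servo_tool(
  rows=[
    {"tx": 0.1,"ty": -0.08,"tz": -0.8,"ax": 0,"ay": 0,"az": 0,"fingers": -1},
    {"tx": 0,"ty": 0,"tz": -0.8,"ax": 0,"ay": 0,"az": 0,"fingers": -1},
    {"tx": 0,"ty": 0,"tz": -0.8,"ax": 0,"ay": 0,"az": 0,"fingers": -1},
    {"tx": 0,"ty": 0,"tz": -0.6,"ax": 0,"ay": 0,"az": 0,"fingers": -1},
    {"tx": 0,"ty": 0,"tz": -0.4,"ax": 0,"ay": 0,"az": 0,"fingers": -1},
    {"tx": 0,"ty": 0,"tz": 0,"ax": 0,"ay": 0,"az": 0,"fingers": -1},
    {"tx": 0,"ty": 0,"tz": 0,"ax": 0,"ay": 0,"az": 0,"fingers": -1},
  ],
)

```text
t: 10.7
tcp_pos: [0.4822, 0.2911, 0.0375]
eef_rot: [-0.493, 0.87, 0.0, 0.001]
contact_force: [0.3, -0.0, -0.4]
finger_gap: 0.0536
grip_force: 65.1
```

Call:
servo_tool(
  rows=[
    {"tx": 0,"ty": 0,"tz": -0.14,"ax": 0,"ay": 0,"az": 0,"fingers": -1},
    {"tx": 0,"ty": 0,"tz": -0.12,"ax": 0,"ay": 0,"az": 0,"fingers": -1},
    {"tx": 0,"ty": 0,"tz": 0,"ax": 0,"ay": 0,"az": 0,"fingers": -1},
    {"tx": 0,"ty": 0,"tz": 0,"ax": 0,"ay": 0,"az": 0,"fingers": -1},
  ],
)

```text
t: 11.2
tcp_pos: [0.4816, 0.2908, 0.0303]
eef_rot: [-0.493, 0.87, -0.0, 0.0]
contact_force: [-0.6, 0.4, -0.7]
finger_gap: 0.0535
grip_force: 65.1
```

Call:
servo_tool(
  rows=[
    {"tx": 0,"ty": 0,"tz": -0.05,"ax": 0,"ay": 0,"az": 0,"fingers": -1},
    {"tx": 0,"ty": 0,"tz": 0,"ax": 0,"ay": 0,"az": 0,"fingers": -1},
    {"tx": 0,"ty": 0,"tz": 0,"ax": 0,"ay": 0,"az": 0,"fingers": -1},
  ],
)

```text
t: 11.58
tcp_pos: [0.4816, 0.2908, 0.0291]
eef_rot: [-0.493, 0.87, -0.0, -0.0]
contact_force: [-0.9, 0.1, -1.2]
finger_gap: 0.0531
grip_force: 65.1
```

Call:
servo_tool(
  rows=[
    {"tx": 0,"ty": 0,"tz": -0.06,"ax": 0,"ay": 0,"az": 0,"fingers": -1},
    {"tx": 0,"ty": 0,"tz": 0,"ax": 0,"ay": 0,"az": 0,"fingers": -1},
    {"tx": 0,"ty": 0,"tz": 0,"ax": 0,"ay": 0,"az": 0,"fingers": -1},
  ],
)

```text
t: 11.95
tcp_pos: [0.4816, 0.2907, 0.0288]
eef_rot: [-0.493, 0.87, 0.0, 0.0]
contact_force: [-2.2, -1.7, 6.7]
finger_gap: 0.0535
grip_force: 66.2
```

Contact at the dish floor height. Releasing and then rising.

Call:
servo_tool(
  rows=[
    {"tx": 0,"ty": 0,"tz": 0.04,"ax": 0,"ay": 0,"az": 0,"fingers": -1},
    {"tx": 0,"ty": 0,"tz": 0,"ax": 0,"ay": 0,"az": 0,"fingers": 1},
    {"tx": 0,"ty": 0,"tz": 0,"ax": 0,"ay": 0,"az": 0,"fingers": 1},
    {"tx": 0,"ty": 0,"tz": 0,"ax": 0,"ay": 0,"az": 0,"fingers": 1},
    {"tx": 0,"ty": 0,"tz": 0,"ax": 0,"ay": 0,"az": 0,"fingers": 1},
    {"tx": 0,"ty": 0,"tz": 0.4,"ax": 0,"ay": 0,"az": 0,"fingers": 1},
    {"tx": 0,"ty": 0,"tz": 1,"ax": 0,"ay": 0,"az": 0,"fingers": 1},
    {"tx": 0,"ty": 0,"tz": 1,"ax": 0,"ay": 0,"az": 0,"fingers": 1},
    {"tx": 0,"ty": 0,"tz": 1,"ax": 0,"ay": 0,"az": 0,"fingers": 1},
    {"tx": 0,"ty": 0,"tz": 1,"ax": 0,"ay": 0,"az": 0,"fingers": 1},
    {"tx": 0,"ty": 0,"tz": 0,"ax": 0,"ay": 0,"az": 0,"fingers": 1},
  ],
)

```text
t: 13.32
tcp_pos: [0.4833, 0.2918, 0.1416]
eef_rot: [-0.493, 0.87, 0.0, 0.003]
contact_force: [0.3, 0.5, -0.3]
finger_gap: 0.0856
grip_force: 0.0
```

Run:
```python
from h import *
s=manip.state();print(s["tcp_pos"],s["contact_force"],s["finger_gap"])
m,im=snap("wrist","pics/w6.png")
a=manip.read_camera("side")[310:400,240:360,::-1]
cv2.imwrite("pics/end.png",np.hstack([im[:,100:540,::-1],cv2.resize(a,(360,480))]))
```

```text
[0.4833268  0.29180021 0.14157765] [ 0.2676888   0.49504953 -0.34479046] 0.0856099752849114
```

View pics/end.png

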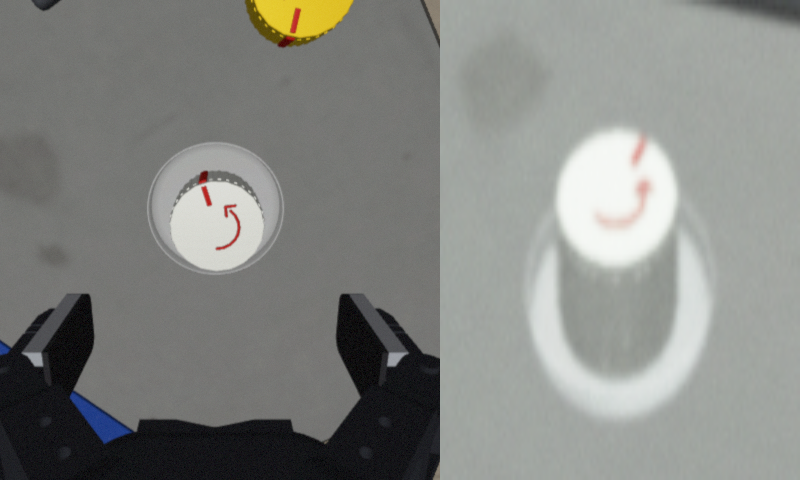

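The cap sits upright inside the dish (cap top at wrist-crop (217,226), rim centre (216,208), the difference being parallax). The gripper is clear, so I'm handing in.

Run:
```python
from h import *
m=manip.camera_model("wrist");print(ray(m,(317,226),.044).round(4),ray(m,(315.5,208),.014).round(4))
print(manip.sign_off())
```

```text
[0.4785 0.2882 0.044 ] [0.4777 0.2853 0.014 ]
the job is handed in; nothing more can be done
None
```

The cap was pressed, turned about 75°, lifted off and set upright in the petri dish, about 3 mm from its centre by the wrist camera; the job is handed in at about 13 s, with no verdict returned.

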